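Put the stationery back in the fitted desk tray

ROBOT

A 6-joint arm with a two-finger parallel gripper is mounted at the origin on a cart in front of the work surface, level with it; the furniture and walls round the work are solid. World frame = base frame: x ahead of the robot, y to its left, z up, the work surface at z = 0. Lengths are in m, angles in rad, forces in N, time in s.
With the tool pointing down it reaches from about 0.35 to 0.725 m from the base axis. Payload 4.3 kg.
Tool frame: the origin (TCP) lies midway between the tips of the shut fingers; the grasp point (between the pads) lies 19 mm behind it; z points along the fingers, y is the line along which they close (so a half turn about z gives the same grasp; the last joint's range is limited). The gripper opens to 85 mm and grips with 20 to 120 N. Pads are 22 mm wide; open, the fingers measure 114 mm over their backs; the gripper's body (76 mm by 85 mm) begins 54 mm behind the grasp point. The pads swing forward as they close: fully open they stand 13 mm farther back than shut.
Start: joints at [1.107, 0.377, 0.081, 1.274, 0, 1.46], TCP at [0.199, 0.539, 0.231] pointing down, gripper open.
Joint ranges: [-2.72, 2.72], [-0.84, 1.66], [-1.02, 1.22], [-1.77, 2.12], [-1.37, 1.28], [-3.14, 3.14]. Speed limits (rad/s): [2.57, 2.57, 3.14, 3.14, 3.14, 3.14].

INTERFACE

Orientations are given as [roll, pitch, yaw] about the fixed x, y, z axes, in that order (R = Rz(yaw) Ry(pitch) Rx(roll)).
In Python, from rig import robot gives the robot as it stands.
- The arm moves only by the tool move_arm, never from a script. Its argument "plan" is a list of rows, each a list of 7 numbers: the shift along the tool's x, y, z in cm, then the turn, a rotation vector about the tool's x, y, z in rad, then the finger opening in cm, from 0 to 8.54. In form: [[x, y, z, rx, ry, rz, gripper], ...]. A call has 1 to 8 rows; each row shifts and turns the commanded pose from where the row before left it, along the tool's axes as they then stand; what a row does not reach is not made up. A row lasts 1/10 s, in which the tool goes at most 50 mm and 8.59 degrees, less where a joint would pass 70% of its speed; a pose out of reach is approached as far as the arm can. A call with a gripper value outside its range is refused whole. The fingers move at their own pace and stop on an object; the grip force is fixed at half the most. Time passes only in rows, so rows that do not move let the fingers close. It gives the time, the measured TCP pose, the force, the opening and the grip force at its end, in the units of the state.
- robot.read_state(): the state, without advancing time (a new reading comes with each control period).
- robot.snapshot(name): name is "side" or "top"; returns (picture, depth): 384x512x3 uint8, red, green, blue; 384x512 float32, m along the optical axis (not along the pixel's ray), 0 where there is no reading.
- robot.calibration(name): a dict with "fov_y" (degrees; the focal length in pixels is half the picture's height over the tangent of half this angle, whatever the lens; pixels are square), "cx", "cy" (the principal point, pixels), "T" (4x4, takes a point from camera to world coordinates). Camera axes: x right, y down, z forward; pixel columns grow to the right and rows downward; lengths in m; the calibration is good to about 2 mm. A picture is of the moment at which its call begins. calibration takes no time and is no camera call.
- robot.hand_in(): hands the job in; it is judged then, once.
The state is a dict: "t": time; "q": joint angles; "joint_velocities": joint speeds; "effort": joint torques, N m; "position": TCP position; "orientation": TCP orientation; "contact_force": force on the tool from outside, world axes, zero at the start; "wrist_torque": the same for the moment, N m; "width": opening from 0.0 (shut) to 1.0 (fully open); "gripper_force": force on a finger pad.
Only numpy, scipy, OpenCV 4.12 (cv2) and the standard library are available. Lean on these libraries where they do the work, as an engineer would, in place of code of your own. Each camera call takes 0.05 s, during which the arm holds its last target. There are 200 camera calls.

TASK

Tidy the stationery away: put the tin of drawing pins, the block of sticky notes, the eraser and the small roll of office tape back in the desk tray, each lying flat and fully down in the insert shaped for it, the tape over its spindle. The black coffee tin and the wide roll of masking tape only look alike and do not belong in the tray: leave them where they are.

Things in the scene. Friction and masses are not known exactly. Their poses are not given: they have to be found in the camera images.
- pin_tin_mid (a point): Round tin of drawing pins, the smaller of the two tins: 58 mm across, 24 mm high, teal lid on a pale base. Stands on the desk. This point is its centre, half-way up (12 mm above its underside); z up along its axis.
- note_pad_mid (a point): Block of sticky notes, a low cuboid 38 mm (its x) x 51 mm (its y) x 16 mm high, lying flat. Take it across the 38 mm. This point is its centre, 8 mm above its underside; z up.
- eraser_mid (a point): Eraser in a card sleeve, 20 mm (its x) x 43 mm (its y) x 13 mm high, lying flat. Take it across the 20 mm. This point is its centre, 6.5 mm above its underside; z up.
- tape_mid (a point): Small roll of office tape lying flat, the roll with the narrow core: 60 mm outside, 26 mm bore, 19 mm high. Can be taken across its outside. This point is its centre, 9.5 mm above its underside; z up along its axis.
- tin_insert_floor (a point): Insert for the pin tin: beech block with a felt-lined round well 66 mm across, 6 mm deep. One of six blocks, 91 (x) x 87 (y) x 20 mm, fixed 2 x 3 in a dark tray on the robot's left, pitch 95 (x) and 90 mm (y); which stands where changes. Tops level, 26 mm above the desk, 2 mm above the tray's rim. This point: centre of the well's floor, 20 mm above the desk; z up.
- pad_insert_floor (a point): Insert for the sticky notes: same outer block in the same tray, with the large rectangular pocket, 48 mm (its x) x 61 mm (its y), 6 mm deep. Two further blocks are open dishes that already hold binder clips, a sharpener and a battery, up to 30 mm above the block tops. This point: centre of the pocket's floor, 20 mm above the desk; z up.
- eraser_insert_floor (a point): Insert for the eraser: same outer block in the same tray, with the small narrow pocket, 30 mm (its x) x 53 mm (its y), 6 mm deep. This point: centre of the pocket's floor, 20 mm above the desk; z up.
- tape_insert_floor (a point): Insert for the small tape roll: same outer block in the same tray, flat on top, with an upright metal spindle in the middle, 18 mm in diameter, 16 mm tall, its top 7 mm tapering to 9 mm; a 24 mm collar 1.5 mm high at its foot enters the roll's bore. This point: on the spindle's axis at the block's top, where the roll comes to lie, 26 mm above the desk; z up.
- coffee_tin_mid (a point): Look-alike that does not belong: black round coffee tin, the larger tin, 68 mm across, 30 mm high. This point is its centre, 15 mm above its underside.
- masking_tape_mid (a point): Look-alike that does not belong: roll of masking tape, a wide thin ring lying flat, 74 mm outside, 56 mm bore, 19 mm high. This point is its centre, 9.5 mm above its underside.
There are look-alikes about, which are no part of the job. What is shaped like the part that bears tape_mid but blue, green or purple is not meant.

How it is judged:
By the outcome, as a careful person would: the job done as asked, in the order asked, and still so for the second after the job is handed in, with the robot touching nothing.
It also fails if it takes over 106 s, if anything falls off the work surface, if the arm or the gripper's body presses on something with over 40 N, if the wrist force passes 120 N, or if a joint passes its speed limit or range.

## Working session

There is one attempt and no reset: what is moved stays moved. The work goes in short steps, Python scripts to look and compute and a tool call to move; the robot and the scene stay as the last step left them, time stands still between calls to the robot, and variables do not carry over. Pictures are saved under pics/ and viewed, at most 14 in all, crops included, and the job is handed in when it is done.

Besides the shell and the picture viewer there is one more tool, called after "Request:" by a JSON object that holds its "method" and its "body". move_arm: Moves the arm, as the interface text tells. Its arguments: {"type":"object","properties":{"plan":{"type":"array"}},"required":["plan"]}

```bash
mkdir -p pics; ls; python3 - <<'E'
from rig import robot
import cv2,numpy as np
s=robot.read_state();print({k:np.round(v,3).tolist() for k,v in s.items()})
for n in("top","side"):
    p,d=robot.snapshot(n);cv2.imwrite(f"pics/{n}0.png",cv2.cvtColor(p,cv2.COLOR_RGB2BGR));np.savez(f"pics/{n}0.npz",p=p,d=d)
    c=robot.calibration(n);print(n,c)
E
```

```text
pics
{'t': 0.0, 'q': [1.107, 0.378, 0.08, 1.274, 0.0, 1.46], 'joint_velocities': [0.001, -0.002, -0.0, 0.001, -0.0, -0.001], 'effort': [-0.002, -46.36, 26.988, 0.021, -0.0, 0.0], 'position': [0.199, 0.539, 0.23], 'orientation': [-3.14, -0.0, 2.788], 'contact_force': [-0.228, -0.3, 0.764], 'wrist_torque': [0.073, 0.011, -0.014], 'gripper_force': 0.0, 'width': 0.993}
top {'fov_y': 48.54867496732469, 'cx': 262.19778261210627, 'cy': 191.2320282244459, 'T': array([[ 1.12071525e-03, -9.97507260e-01,  7.05550089e-02,
         3.93220653e-01],
       [-9.99821830e-01,  2.11732194e-04,  1.88749175e-02,
        -3.50119245e-02],
       [-1.88428060e-02, -7.05635915e-02, -9.97329298e-01,
         1.24183336e+00],
       [ 0.00000000e+00,  0.00000000e+00,  0.00000000e+00,
         1.00000000e+00]])}
side {'fov_y': 49.46867327265287, 'cx': 260.148143339267, 'cy': 188.76290328052895, 'T': array([[ 0.41971415,  0.57688721, -0.7007433 ,  1.28628259],
       [ 0.90761149, -0.25907329,  0.33033682, -0.39908688],
       [ 0.00902322, -0.77464971, -0.63232619,  0.74845214],
       [ 0.        ,  0.        ,  0.        ,  1.        ]])}
```

View pics/top0.png

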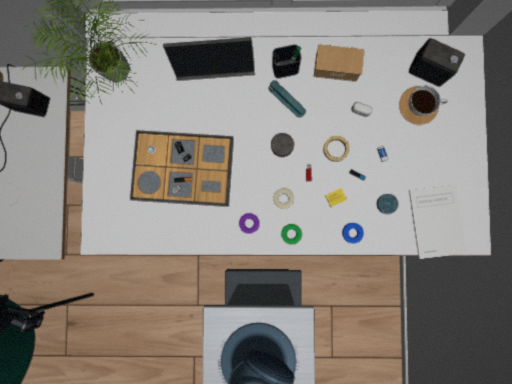

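View pics/side0.png

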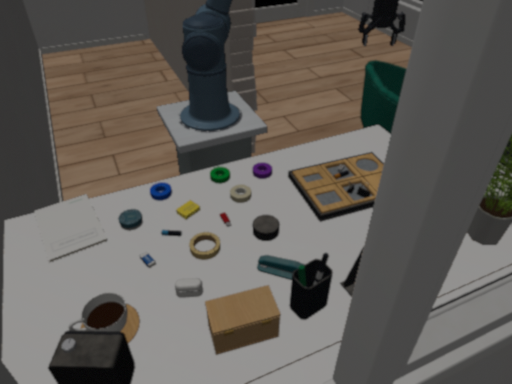

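```bash
cat > h.py <<'E'
import numpy as np,cv2
from rig import robot
def foc(c): return 192/np.tan(np.radians(c["fov_y"]/2))
def ray(n,uv,z):
    c=robot.calibration(n);f=foc(c);T=c["T"];uv=np.atleast_2d(np.array(uv,float))
    r=np.c_[(uv[:,0]-c["cx"])/f,(uv[:,1]-c["cy"])/f,np.ones(len(uv))]@T[:3,:3].T
    return T[:3,3]+r*((z-T[2,3])/r[:,2])[:,None]
def proj(n,P):
    c=robot.calibration(n);T=c["T"];p=(np.atleast_2d(P)-T[:3,3])@T[:3,:3];f=foc(c)
    return np.c_[c["cx"]+f*p[:,0]/p[:,2],c["cy"]+f*p[:,1]/p[:,2]]
E
python3 - <<'E'
from h import *
t=cv2.imread("pics/top0.png");s=cv2.imread("pics/side0.png")
print(proj("top",[[.199,.539,.231],[0,0,0]]),proj("side",[[.199,.539,.231],[0,0,0]]))
r=lambda i,k:cv2.resize(i,None,fx=k,fy=k,interpolation=cv2.INTER_CUBIC)
cv2.imwrite("pics/c1.png",np.vstack([r(t[125:250,230:420],4)]))
cv2.imwrite("pics/c2.png",r(t[120:215,120:245],6)[:, :800])
E
```

```text
[[ 27.11489381 303.54136549]
 [257.96412425 359.87763639]] [[376.45458833  48.91311281]
 [209.12909727 115.26889097]]
```

View pics/c1.png

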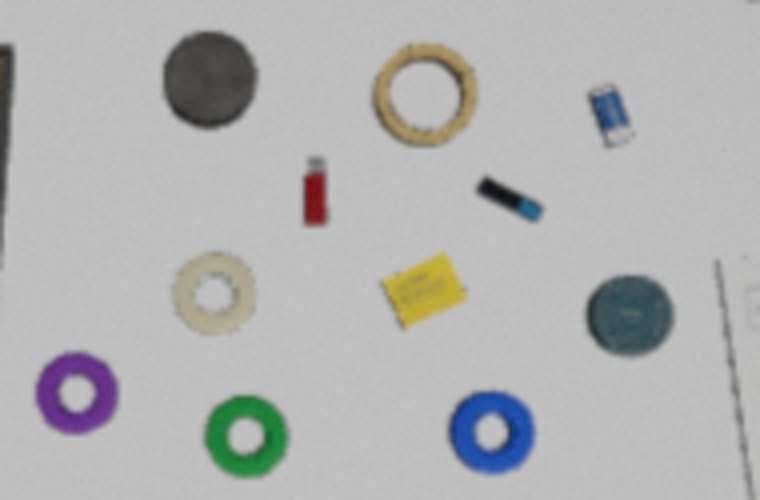

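View pics/c2.png

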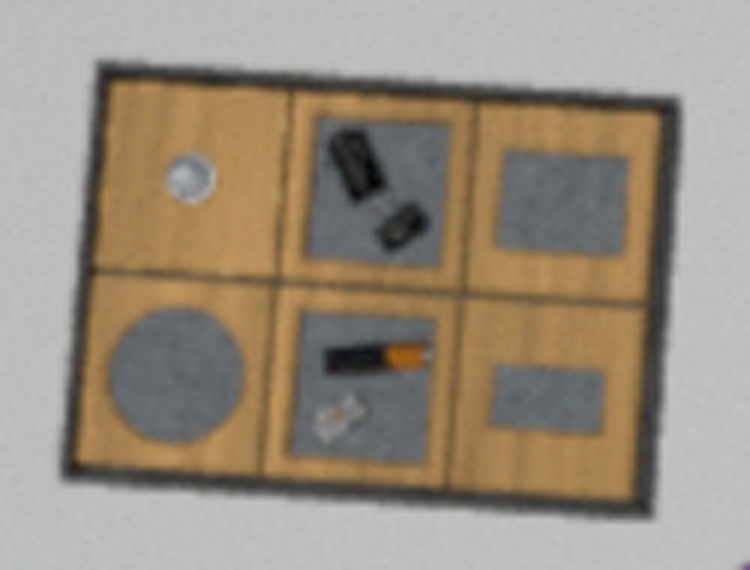

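```bash
cat >> h.py <<'E'
def shot(n,name=None):
    p,d=robot.snapshot(n)
    if name: cv2.imwrite(f"pics/{name}.png",cv2.cvtColor(p,cv2.COLOR_RGB2BGR))
    return p
def masks(p):
    h=cv2.cvtColor(p,cv2.COLOR_RGB2HSV).astype(int);H,S,V=h[...,0],h[...,1],h[...,2]
    return h,H,S,V
def blob(m,uv,R=22,close=3):
    w=np.zeros(m.shape,np.uint8);u,v=np.round(uv).astype(int)
    w[max(v-R,0):v+R,max(u-R,0):u+R]=1
    m=(m*w).astype(np.uint8)
    m=cv2.morphologyEx(m,cv2.MORPH_CLOSE,np.ones((close,close)))
    cs,_=cv2.findContours(m,cv2.RETR_EXTERNAL,cv2.CHAIN_APPROX_NONE)
    return max(cs,key=cv2.contourArea)
E
python3 - <<'E'
from h import *
def bgmask(p,thr=30):   # unlike the desk
    h,H,S,V=masks(p); return (S>45)|(V<140)
seed={"tin":((387,203),.012),"pad":((336,198),.008),"eraser":((382,154),.0065),"tape":((284,198),.0095),"coffee":((282,145),.015),"mask":((336,149),.0095),"usb":((308,172),.004),"cyan":((357,174),.005)}
for n in("top","side"):
    p=np.load(f"pics/{n}0.npz")["p"].copy();h,H,S,V=masks(p)
    print(n)
    for k,(uv,z) in seed.items():
        P=ray("top",uv,z)[0];q=proj(n,P)[0]
        # local background difference
        u,v=q.astype(int);R=24
        w=p[v-R:v+R,u-R:u+R].astype(int);bg=np.median(w.reshape(-1,3),0)
        if n=="side": 
            pass
        m=(np.abs(p.astype(int)-bg).sum(2)>60)
        c=blob(m,q,R if n=="side" else 17)
        X=ray(n,c[:,0,:],z)[:,:2]
        if k in("tin","coffee","tape","mask"):
            (cx,cy),r=cv2.minEnclosingCircle(c.astype(np.float32))
        (a,b),(ww,hh),ang=cv2.minAreaRect((X*1000).astype(np.float32))
        M=cv2.moments(c);ce=ray(n,(M["m10"]/M["m00"],M["m01"]/M["m00"]),z)[0]
        print(k,"rect",np.round([a,b,ww,hh,ang],1),"cent",np.round(ce*1000,1),"bg",bg)
    if n=="top":
        m=(S>80)&(H<25)
        c=blob(m,(182,168),60,5)
        X=ray(n,c[:,0,:],.026)[:,:2];r=cv2.minAreaRect((X*1000).astype(np.float32));print("tray",r)
        for k,uv in {"tin":(149,182),"pad":(213,154),"er":(211,187)}.items():
            c=blob((S<60)&(V<150),uv,14,3);X=ray(n,c[:,0,:],.023)[:,:2];print(k,cv2.minAreaRect((X*1000).astype(np.float32)))
        c=blob((S<60)&(V>90),(151.5,149.5),7,3);M=cv2.moments(c);print("spindle",ray(n,(M["m10"]/M["m00"],M["m01"]/M["m00"]),.036)*1000,cv2.contourArea(c))
E
```

```text
top
tin rect [ 444.8 -370.6   63.2   60.4   90. ] cent [ 444.8 -370.4   12. ] bg [190. 190. 190.]
pad rect [ 462.8 -223.4   38.7   55.7   26.5] cent [ 462.7 -223.6    8. ] bg [191. 191. 191.]
eraser rect [ 591.  -360.6   45.4   25.5   20.5] cent [ 591.2 -360.3    6.5] bg [189. 189. 189.]
tape rect [460.8 -72.   57.9  58.   90. ] cent [461.1 -72.5   9.5] bg [191. 191. 191.]
coffee rect [616.4 -69.2  69.8  73.5  89.9] cent [616.5 -68.9  15. ] bg [190. 190. 190.]
mask rect [ 605.2 -226.6   72.    77.    44.9] cent [ 605.2 -226.1    9.5] bg [189. 189. 190.]
usb rect [ 535.6 -146.7   20.4   50.    89.7] cent [ 533.3 -146.1    4. ] bg [190. 191. 191.]
cyan rect [ 530.  -287.6   52.9   17.1   63. ] cent [ 530.1 -287.4    5. ] bg [190. 190. 190.]
tray ((548.4315795898438, 222.3935546875), (271.5858154296875, 190.3862762451172), 86.24076080322266)
tin ((506.3030700683594, 315.2538757324219), (62.228363037109375, 60.98021697998047), 45.49271774291992)
pad ((589.4024658203125, 129.69456481933594), (59.538692474365234, 46.435302734375), 86.2685775756836)
er ((494.9573669433594, 136.2936706542968
[... 170 characters left out ...]
] cent [ 446.1 -368.7   12. ] bg [147. 146. 145.]
pad rect [ 466.1 -222.6   50.7   61.2   25.2] cent [ 466.9 -222.9    8. ] bg [147. 146. 144.]
eraser rect [ 594.6 -359.5   46.2   25.    19.2] cent [ 595.7 -359.2    6.5] bg [148. 147. 145.]
tape rect [463.  -71.1  58.4  73.4  66.2] cent [464.9 -72.1   9.5] bg [147. 145. 144.]
coffee rect [616.5 -66.8  68.6  95.9  65.7] cent [617.8 -67.8  15. ] bg [147. 145. 144.]
mask rect [ 606.8 -224.9   74.4   89.    69.4] cent [ 608.9 -225.1    9.5] bg [147. 146. 144.]
usb rect [ 581.3 -202.3   46.9   34.2   65.7] cent [ 581.1 -203.5    4. ] bg [147. 146. 144.]
cyan rect [ 475.9 -235.1   49.3   38.6   65.8] cent [ 473.  -232.1    5. ] bg [148. 146. 145.]
```

```bash
cat >> h.py <<'E'
def plan(wps,grip,step=4.5,start=None):
    """wps: (x,y,z mm, yaw deg); prints rounded rows [cm, rad] from the measured pose"""
    s=robot.read_state();p=np.array(s["position"])*100;r,pi,y=s["orientation"]
    from scipy.spatial.transform import Rotation as Ro
    R=Ro.from_euler("xyz",[r,pi,y]);print("t %.1f"%s["t"],"pose",np.round(p*10,1),"rpy",np.round(np.degrees([r,pi,y]),2),"q",np.round(s["q"],2))
    out=[]
    for w in wps:
        g=np.array(w[:3])/10;G=Ro.from_euler("xyz",[np.pi,0,np.radians(w[3])])
        tv=(R.inv()*G).as_rotvec();n=int(np.ceil(max(np.linalg.norm(g-p)/step,np.linalg.norm(tv)/.14,1)))
        for i in range(n):
            d=R.inv().apply((g-p)/(n-i));a=(R.inv()*G).as_rotvec()/(n-i)
            d=np.round(d,2);a=np.round(a,3);out.append([*d.tolist(),*a.tolist(),grip])
            p=p+R.apply(d);R=R*Ro.from_rotvec(a)
    for i in range(0,len(out),8): print(str(out[i:i+8]).replace(" ","").replace("-0.0,","0,").replace(".0,",","))
E
python3 - <<'E'
from h import *
plan([(450,200,200,110),(446,-369.5,130,86.2)],8.5)
E
```

```text
t 0.1 pose [199.  538.9 230.4] rpy [-1.7990e+02 -1.0000e-02  1.5973e+02] q [ 1.11  0.38  0.08  1.27 -0.    1.46]
[[-3.53,-2.31,0.31,0,0,0.087,8.5],[-3.72,-1.99,0.31,0,0,0.087,8.5],[-3.87,-1.66,0.31,0,0,0.087,8.5],[-4.01,-1.32,0.31,0,0,0.087,8.5],[-4.1,-0.97,0.31,0,0,0.087,8.5],[-4.17,-0.61,0.31,0,0,0.087,8.5],[-4.21,-0.24,0.3,0,0,0.086,8.5],[-4.22,0.12,0.31,0,0,0.087,8.5]]
[[-4.19,0.49,0.3,-0.001,0.001,0.086,8.5],[-4.13,0.84,0.31,0,0,0.087,8.5],[-4.11,-1.53,0.54,0,0,0.032,8.5],[-4.15,-1.39,0.54,0,0,0.032,8.5],[-4.2,-1.26,0.54,0,0,0.032,8.5],[-4.23,-1.13,0.54,0,0,0.032,8.5],[-4.27,-0.99,0.54,0,0,0.032,8.5],[-4.3,-0.85,0.54,0,0,0.032,8.5]]
[[-4.32,-0.71,0.54,0,0,0.032,8.5],[-4.34,-0.58,0.54,0,0,0.032,8.5],[-4.36,-0.44,0.54,0,0,0.032,8.5],[-4.37,-0.3,0.54,0,0,0.032,8.5],[-4.38,-0.16,0.54,0,0,0.032,8.5],[-4.38,-0.01,0.54,0,0,0.032,8.5],[-4.37,0.12,0.53,0,0,0.031,8.5]]
```

Request:
{"method": "move_arm", "body": {"plan": [[-3.5,-2.3,0.3,0,0,0.09,8.5],[-3.7,-2,0.3,0,0,0.09,8.5],[-3.9,-1.7,0.3,0,0,0.09,8.5],[-4,-1.3,0.3,0,0,0.09,8.5],[-4.1,-1,0.3,0,0,0.09,8.5],[-4.2,-0.6,0.3,0,0,0.09,8.5],[-4.2,-0.2,0.3,0,0,0.08,8.5],[-4.2,0.1,0.3,0,0,0.08,8.5]]}}

```text
t: 0.9
position: [0.3976, 0.2648, 0.2069]
orientation: [-3.141, -0.0, 2.085]
contact_force: [-0.0, 1.9, 0.1]
width: 0.996
gripper_force: 0.0
```

Request:
{"method": "move_arm", "body": {"plan": [[-4.2,0.5,0.3,0,0,0.09,8.5],[-4.1,0.8,0.3,0,0,0.09,8.5],[-4.1,-1.5,0.5,0,0,0.03,8.5],[-4.2,-1.4,0.5,0,0,0.03,8.5],[-4.2,-1.3,0.5,0,0,0.03,8.5],[-4.2,-1.1,0.5,0,0,0.03,8.5],[-4.3,-1,0.5,0,0,0.03,8.5],[-4.3,-0.9,0.5,0,0,0.03,8.5]]}}

```text
t: 1.7
position: [0.4419, -0.0666, 0.1709]
orientation: [-3.141, -0.0, 1.727]
contact_force: [1.3, 0.0, -0.4]
width: 0.993
gripper_force: 0.0
```

Request:
{"method": "move_arm", "body": {"plan": [[-4.3,-0.7,0.5,0,0,0.03,8.5],[-4.3,-0.6,0.5,0,0,0.03,8.5],[-4.4,-0.4,0.5,0,0,0.03,8.5],[-4.4,-0.3,0.5,0,0,0.03,8.5],[-4.4,-0.2,0.5,0,0,0.04,8.5],[-4.4,0,0.5,0,0,0.04,8.5],[-4.4,0.1,0.5,0,0,0.04,8.5],[0,0,0,0,0,0,8.5]]}}

```text
t: 2.5
position: [0.44, -0.3773, 0.1349]
orientation: [-3.141, 0.002, 1.482]
contact_force: [0.6, 0.3, -0.6]
width: 0.995
gripper_force: 0.0
```

```bash
python3 - <<'E'
from h import *
plan([(446,-369.5,70,86.2)],8.5)
for n in("top","side"): shot(n,n+"1")
P=np.array(robot.read_state()["position"]);print(proj("top",P),proj("side",P))
t=cv2.imread("pics/top1.png");s=cv2.imread("pics/side1.png")
u,v=proj("top",P)[0].astype(int);a=t[v-50:v+50,u-60:u+60]
u,v=proj("side",P)[0].astype(int);b=s[max(v-60,0):v+40,u-60:u+60]
cv2.imwrite("pics/g1.png",cv2.resize(np.hstack([a,b]),None,fx=3.3,fy=3.3,interpolation=cv2.INTER_CUBIC))
E
```

```text
t 2.5 pose [ 440.  -377.3  134.9] rpy [-1.7999e+02  1.0000e-01  8.4910e+01] q [-0.82  0.43 -0.09  1.05 -0.    0.84]
[[0.42,0.27,3.24,0,0.001,-0.011,8.5],[0.42,0.27,3.25,0,0.001,-0.012,8.5]]
[[400.84927281 203.36460326]] [[118.34431361 180.27917045]]
```

View pics/g1.png

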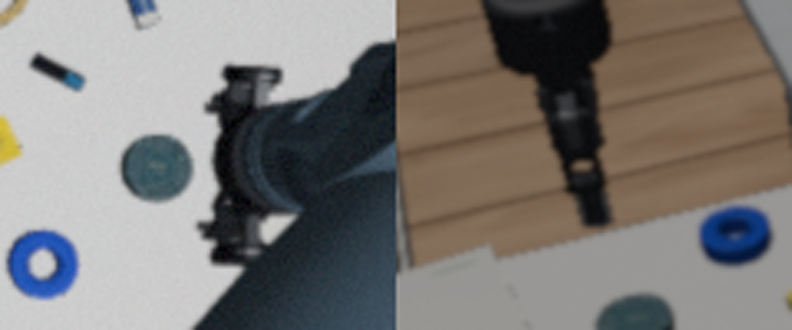

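Request:
{"method": "move_arm", "body": {"plan": [[0.4,0.3,3.3,0,0,-0.01,8.5],[0.4,0.3,3.2,0,0,-0.01,8.5],[0,0,0,0,0,0,8.5]]}}

```text
t: 2.9
position: [0.4446, -0.3597, 0.0672]
orientation: [-3.135, -0.007, 1.51]
contact_force: [-0.8, 1.4, -0.5]
width: 0.992
gripper_force: 0.0
```

```bash
python3 - <<'E'
from h import *
plan([(445.5,-369.7,3,86.2)],8.5,step=3)
shot("side","side2");P=np.array(robot.read_state()["position"])
s=cv2.imread("pics/side2.png");u,v=proj("side",P)[0].astype(int);b=s[max(v-60,0):v+50,max(u-70,0):u+70]
cv2.imwrite("pics/g2.png",cv2.resize(b,None,fx=4,fy=4,interpolation=cv2.INTER_CUBIC));print(u,v)
E
```

```text
t 2.9 pose [ 444.6 -359.7   67.2] rpy [-179.6    -0.4    86.54] q [-0.79  0.48 -0.2   0.9   0.    0.84]
[[-0.35,0.06,2.14,-0.002,-0.002,0.002,8.5],[-0.34,0.06,2.14,-0.002,-0.002,0.002,8.5],[-0.33,0.06,2.14,-0.003,-0.003,0.002,8.5]]
128 201
```

View pics/g2.png

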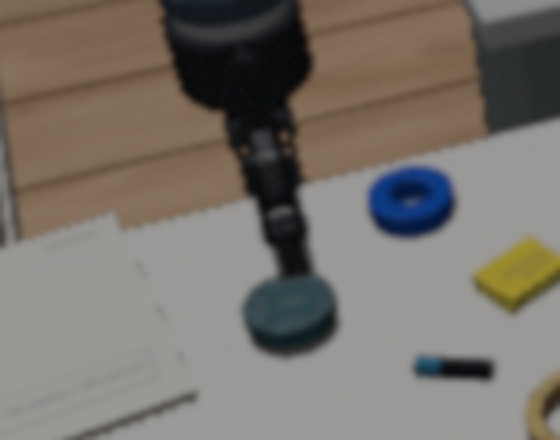

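Request:
{"method": "move_arm", "body": {"plan": [[0,0,0,0,0,0,8.5],[0,0,0,0,0,0,8.5],[0,0,0,0,0,0,8.5]]}}

```text
t: 3.25
position: [0.4483, -0.3657, 0.0731]
orientation: [3.139, 0.002, 1.508]
contact_force: [-0.8, -0.2, -0.4]
width: 0.996
gripper_force: 0.0
```

```bash
python3 - <<'E'
from h import *
plan([(445.5,-369.7,3,86.2)],8.5,step=3)
E
```

```text
t 3.2 pose [ 448.3 -365.7   73.1] rpy [1.7986e+02 1.2000e-01 8.6400e+01] q [-0.79  0.47 -0.19  0.9   0.    0.84]
[[-0.13,-0.09,2.34,0.001,0.001,0.001,8.5],[-0.14,-0.09,2.33,0.001,0.001,0.001,8.5],[-0.14,-0.08,2.34,0,0,0.001,8.5]]
```

Request:
{"method": "move_arm", "body": {"plan": [[-0.2,-0.1,2.2,0,0,0,8.5],[-0.1,-0.1,2,0,0,0,8.5],[-0.1,-0.1,1.4,0,0,0,8.5],[0,0,0.9,0,0,0,8.5],[0,0,0,0,0,0,8.5],[0,0,0,0,0,0,8.5],[0,0,0,0,0,0,8.5]]}}

```text
t: 3.95
position: [0.4448, -0.3693, 0.0074]
orientation: [3.14, 0.001, 1.508]
contact_force: [0.1, -0.2, -0.7]
width: 0.994
gripper_force: 0.0
```

```bash
python3 - <<'E'
from h import *
plan([(445.5,-369.7,3,86.2)],8.5,step=3)
E
```

```text
t 4.0 pose [ 444.8 -369.3    7.4] rpy [1.7991e+02 7.0000e-02 8.6390e+01] q [-0.8   0.54 -0.27  0.75  0.    0.83]
[[-0.04,0.07,0.44,0.002,0.001,0.003,8.5]]
```

Position matches; drop the last 4 mm, close, then lift a bit.

Request:
{"method": "move_arm", "body": {"plan": [[0,0,0.4,0,0,0,7],[0,0,0,0,0,0,5.4],[0,0,0,0,0,0,5.4],[0,0,0,0,0,0,5.4],[0,0,0,0,0,0,5.4],[0,0,0,0,0,0,5.4],[0,0,0,0,0,0,5.4],[0,0,0,0,0,0,5.4]]}}

```text
t: 4.75
position: [0.4442, -0.3686, 0.0031]
orientation: [3.141, 0.0, 1.508]
contact_force: [-1.0, 1.0, 5.5]
width: 0.645
gripper_force: 63.6
```

Request:
{"method": "move_arm", "body": {"plan": [[0,0,0,0,0,0,5],[0,0,0,0,0,0,5],[0,0,0,0,0,0,5],[0,0,-0.3,0,0,0,5],[0,0,-1,0,0,0,5],[0,0,-2,0,0,0,5],[0,0,-3,0,0,0,5],[0,0,-3,0,0,0,5]]}}

```text
t: 5.55
position: [0.4437, -0.3682, 0.0964]
orientation: [-3.141, -0.001, 1.508]
contact_force: [0.8, 0.2, -0.1]
width: 0.648
gripper_force: 63.5
```

```bash
python3 - <<'E'
from h import *
plan([(500,0,130,86.2),(506.7,315.3,100,86.2)],5)
E
```

```text
t 5.5 pose [ 443.7 -368.2   96.4] rpy [-1.7996e+02 -4.0000e-02  8.6390e+01] q [-0.8   0.45 -0.16  0.96  0.    0.83]
[[4.12,0.37,-0.37,0,0,0,5],[4.12,0.37,-0.37,0,0,0,5],[4.12,0.37,-0.37,0,0,0,5],[4.12,0.37,-0.37,0,0,0.001,5],[4.12,0.36,-0.37,0,0,0,5],[4.13,0.36,-0.37,0,0,0.001,5],[4.12,0.36,-0.37,0,0,0,5],[4.13,0.36,-0.37,0,0,0.001,5]]
[[4.12,0.35,-0.38,-0.001,-0.001,0,5],[3.94,-0.18,0.37,0,0,0,5],[3.94,-0.18,0.38,0,0,0,5],[3.94,-0.18,0.37,0,0,0,5],[3.94,-0.17,0.38,0,0,0,5],[3.94,-0.18,0.37,0,0,0,5],[3.94,-0.17,0.38,0,0,0,5],[3.94,-0.18,0.37,0,0,0,5]]
[[3.93,-0.17,0.38,0,0,0,5]]
```

Request:
{"method": "move_arm", "body": {"plan": [[3,0.3,-0.4,0,0,0,5],[4.2,0.4,-0.4,0,0,0,5],[4.2,0.4,-0.4,0,0,0,5],[4.2,0.4,-0.4,0,0,0,5],[4.2,0.4,-0.4,0,0,0,5],[4.2,0.4,-0.4,0,0,0,5],[4.2,0.4,-0.4,0,0,0,5],[4.2,0.4,-0.4,0,0,0,5]]}}

```text
t: 6.35
position: [0.4955, -0.0455, 0.1282]
orientation: [3.141, 0.0, 1.508]
contact_force: [0.7, -1.2, -0.7]
width: 0.649
gripper_force: 63.5
```

Request:
{"method": "move_arm", "body": {"plan": [[4.2,0.4,0,0,0,0,5],[4,-0.2,0.4,0,0,0,5],[4,-0.2,0.4,0,0,0,5],[4,-0.2,0.4,0,0,0,5],[4,-0.2,0.4,0,0,0,5],[4,-0.2,0.4,0,0,0,5],[4,-0.2,0.4,0,0,0,5],[4,-0.2,0.4,0,0,0,5]]}}

```text
t: 7.15
position: [0.5056, 0.2765, 0.0999]
orientation: [3.141, -0.0, 1.508]
contact_force: [0.1, 1.0, -0.9]
width: 0.645
gripper_force: 63.5
```

Request:
{"method": "move_arm", "body": {"plan": [[3,-0.1,0.4,0,0,0,5],[1,0,0.2,0,0,0,5],[0,0,0,0,0,0,5],[0,0,0,0,0,0,5],[0,0,0,0,0,0,5]]}}

```text
t: 7.65
position: [0.5073, 0.3134, 0.0936]
orientation: [-3.142, 0.0, 1.506]
contact_force: [0.1, -0.0, 0.1]
width: 0.644
gripper_force: 63.5
```

```bash
python3 - <<'E'
from h import *
plan([(506.7,314.3,55,86.2)],5)
shot("top","top3")
t=cv2.imread("pics/top3.png");cv2.imwrite("pics/g3.png",cv2.resize(t[110:230,90:250],None,fx=4.5,fy=4.5,interpolation=cv2.INTER_CUBIC))
E
```

```text
t 7.7 pose [507.3 313.4  93.6] rpy [-1.800e+02  3.000e-02  8.629e+01] q [ 0.45  0.49 -0.11  0.97 -0.    2.08]
[[0.09,-0.07,3.86,0,0,0.002,5]]
```

View pics/g3.png

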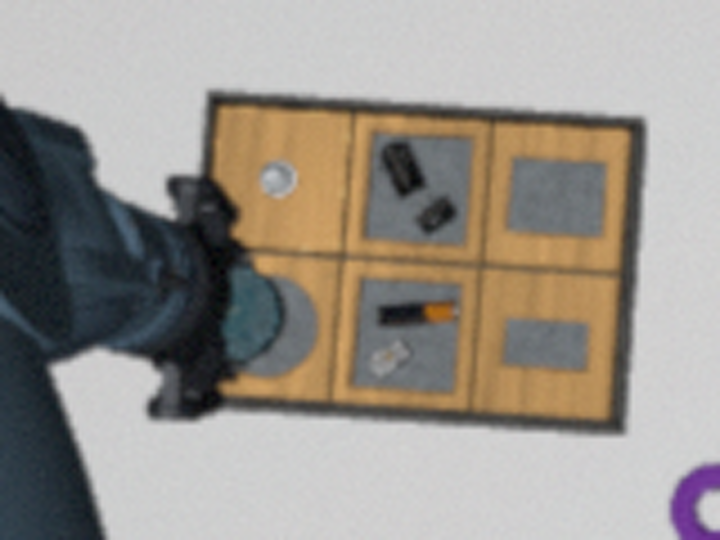

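Request:
{"method": "move_arm", "body": {"plan": [[0,-0.1,2,0,0,0,5],[0.1,0,2,0,0,0,5],[0,0,1.5,0,0,0,5],[0,0,0.8,0,0,0,5],[0,0,0.4,0,0,0,5],[0,0,0.2,0,0,0,5],[0,0,0,0,0,0,5],[0,0,0,0,0,0,5]]}}

```text
t: 8.5
position: [0.5068, 0.3161, 0.0251]
orientation: [3.14, -0.001, 1.508]
contact_force: [0.2, 0.0, -0.6]
width: 0.647
gripper_force: 63.5
```

```bash
python3 - <<'E'
from h import *
plan([(506.7,314.3,23.5,86.2)],5)
E
```

```text
t 8.5 pose [506.8 316.1  25.1] rpy [ 1.7993e+02 -4.0000e-02  8.6390e+01] q [ 0.45  0.56 -0.19  0.82  0.    2.09]
[[-0.18,0,0.16,0.001,-0.001,0.003,5]]
```

Request:
{"method": "move_arm", "body": {"plan": [[-0.1,0,0.2,0,0,0,5],[0,0,0,0,0,0,5],[0,0,0,0,0,0,6.2],[0,0,0,0,0,0,7],[0,0,0,0,0,0,7],[0,0,0,0,0,0,7],[0,0,-1,0,0,0,7],[0,0,-2,0,0,0,7]]}}

```text
t: 9.3
position: [0.5047, 0.3141, 0.0515]
orientation: [-3.138, 0.002, 1.508]
contact_force: [0.4, 0.1, -0.2]
width: 0.823
gripper_force: 0.0
```

Request:
{"method": "move_arm", "body": {"plan": [[0,0,-3,0,0,0,7],[0,0,-3,0,0,0,7],[0,0,-2,0,0,0,6.5],[-2,0,0,0,0,0,6.5],[-4,0,0,0,0,0,6.5],[0,0,0,0,0,0,6.5]]}}

```text
t: 9.9
position: [0.5018, 0.2516, 0.1331]
orientation: [-3.141, 0.002, 1.504]
contact_force: [-0.3, 0.4, 0.1]
width: 0.758
gripper_force: 0.0
```

```bash
python3 - <<'E'
from h import *
plan([(470,0,120,100),(464.5,-223,70,116)],6)
shot("side","side4");
t=cv2.imread("pics/side4.png");cv2.imwrite("pics/g4.png",cv2.resize(t[110:230,260:420],None,fx=4.5,fy=4.5,interpolation=cv2.INTER_CUBIC))
E
```

```text
t 9.9 pose [501.8 251.6 133.1] rpy [-1.7998e+02  1.1000e-01  8.6190e+01] q [ 0.35  0.4  -0.15  1.03 -0.    1.99]
[[-4.22,-0.25,0.23,0,0,-0.04,6],[-4.21,-0.42,0.23,0,0,-0.04,6],[-4.18,-0.59,0.22,0,0,-0.04,6],[-4.16,-0.75,0.23,0,0.001,-0.04,6],[-4.13,-0.92,0.22,0,0,-0.041,6],[-4.08,-1.08,0.22,-0.001,0.001,-0.04,6],[-3.64,-0.74,0.83,0,0,-0.047,6],[-3.61,-0.91,0.83,0,0,-0.046,6]]
[[-3.56,-1.07,0.83,0,0,-0.047,6],[-3.51,-1.24,0.84,0,0,-0.046,6],[-3.44,-1.39,0.83,0,0,-0.047,6],[-3.38,-1.56,0.84,0,0,-0.046,6]]
```

View pics/g4.png

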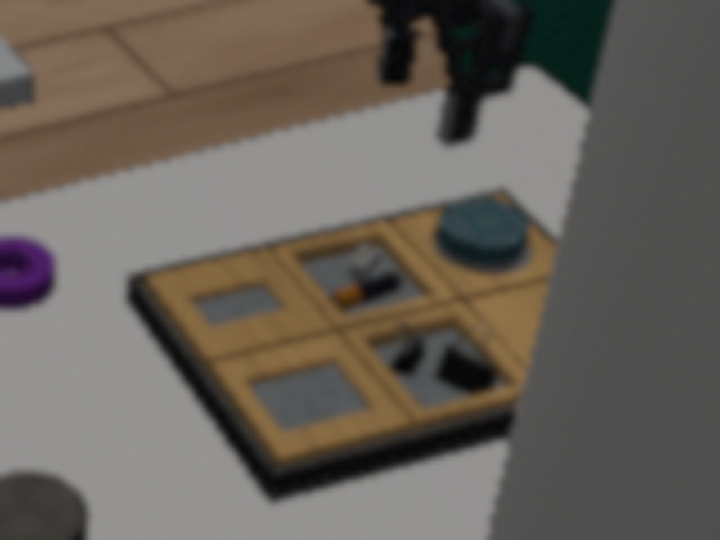

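Request:
{"method": "move_arm", "body": {"plan": [[-4.2,-0.3,0.2,0,0,-0.04,6],[-4.2,-0.4,0.2,0,0,-0.04,6],[-4.2,-0.6,0.2,0,0,-0.04,6],[-4.2,-0.8,0.2,0,0,-0.04,6],[-4.1,-0.9,0.2,0,0,-0.04,6],[-4.1,-1.1,0.2,0,0,-0.04,6],[-3.6,-0.7,0.8,0,0,-0.05,6],[-3.6,-0.9,0.8,0,0,-0.05,6]]}}

```text
t: 10.75
position: [0.4702, -0.0718, 0.1049]
orientation: [3.14, 0.001, 1.85]
contact_force: [-0.2, 0.5, -0.1]
width: 0.703
gripper_force: 0.0
```

Request:
{"method": "move_arm", "body": {"plan": [[-3.6,-1.1,0.8,0,0,-0.05,6],[-3.5,-1.2,0.8,0,0,-0.05,6],[-3.4,-1.4,0.8,0,0,-0.05,6],[-3.4,-1.6,0.8,0,0,-0.04,6],[0,0,0,0,0,0,6],[0,0,0,0,0,0,6],[0,0,0,0,0,0,6]]}}

```text
t: 11.45
position: [0.4679, -0.2185, 0.0725]
orientation: [3.141, -0.001, 2.039]
contact_force: [-0.2, 0.5, -1.1]
width: 0.705
gripper_force: 0.0
```

```bash
python3 - <<'E'
from h import *
plan([(464.5,-223,4.5,116.2)],6,step=2.5)
E
```

```text
t 11.4 pose [ 467.9 -218.5   72.5] rpy [ 1.7998e+02 -4.0000e-02  1.1682e+02] q [-0.56  0.37 -0.37  0.84  0.    0.54]
[[-0.08,-0.17,2.27,0,0,0.004,6],[-0.09,-0.17,2.26,0,0,0.003,6],[-0.08,-0.16,2.27,0,-0.001,0.004,6]]
```

Request:
{"method": "move_arm", "body": {"plan": [[-0.1,-0.2,2.3,0,0,0.01,6],[-0.1,-0.2,2.3,0,0,0,6],[-0.1,-0.1,1.4,0,0,0,6],[0,0,0.8,0,0,0,6],[0,0,0,0,0,0,6],[0,0,0,0,0,0,6],[0,0,0,0,0,0,6]]}}

```text
t: 12.15
position: [0.4654, -0.2247, 0.0053]
orientation: [3.14, 0.001, 2.028]
contact_force: [0.8, 0.3, -0.2]
width: 0.703
gripper_force: 0.0
```

```bash
python3 - <<'E'
from h import *
plan([(464.5,-223,4.5,116.2)],6,step=2.5)
E
```

```text
t 12.2 pose [ 465.4 -224.7    5.3] rpy [1.7993e+02 9.0000e-02 1.1622e+02] q [-0.57  0.45 -0.45  0.67  0.    0.54]
[[0.19,0,0.08,0.001,0.001,0,6]]
```

Request:
{"method": "move_arm", "body": {"plan": [[0.2,0,0.1,0,0,0,5],[0,0,0,0,0,0,4],[0,0,0,0,0,0,3.4],[0,0,0,0,0,0,3.2],[0,0,0,0,0,0,3.2],[0,0,0,0,0,0,3.2],[0,0,0,0,0,0,3.2],[0,0,0,0,0,0,3.2]]}}

```text
t: 12.95
position: [0.4637, -0.2228, 0.0041]
orientation: [3.141, 0.0, 2.028]
contact_force: [-2.3, 2.4, 5.8]
width: 0.422
gripper_force: 60.3
```

Request:
{"method": "move_arm", "body": {"plan": [[0,0,0,0,0,0,3],[0,0,-0.3,0,0,0,3],[0,0,-1,0,0,0,3],[0,0,-2,0,0,0,3],[0,0,-3,0,0,0,3],[0,0,-3,0,0,0,3]]}}

```text
t: 13.55
position: [0.4631, -0.2225, 0.0975]
orientation: [-3.141, -0.001, 2.028]
contact_force: [-0.3, 0.1, -0.5]
width: 0.424
gripper_force: 59.8
```

```bash
python3 - <<'E'
from h import *
plan([(530,-40,120,100),(589.6,129.6,100,86.2)],3)
E
```

```text
t 13.6 pose [ 463.1 -222.5   97.5] rpy [-1.7998e+02 -5.0000e-02  1.1618e+02] q [-0.57  0.34 -0.34  0.9   0.    0.54]
[[2.69,2.81,-0.45,0,0,0.056,3],[2.84,2.66,-0.45,0,0,0.057,3],[2.98,2.49,-0.45,0,0,0.056,3],[3.12,2.32,-0.45,0,0,0.057,3],[3.25,2.14,-0.44,-0.001,-0.001,0.056,3],[3.13,1.76,0.4,0,0,0.048,3],[3.21,1.61,0.4,0,0,0.048,3],[3.29,1.46,0.4,0,0,0.048,3]]
[[3.36,1.3,0.4,0,0,0.049,3],[3.41,1.13,0.4,0,0,0.048,3]]
```

Request:
{"method": "move_arm", "body": {"plan": [[2.7,2.8,-0.5,0,0,0.05,3],[2.8,2.7,-0.5,0,0,0.06,3],[3,2.5,-0.4,0,0,0.06,3],[3.1,2.3,-0.4,0,0,0.06,3],[3.2,2.1,-0.4,0,0,0.05,3],[3.1,1.8,0.4,0,0,0.05,3],[3.2,1.6,0.4,0,0,0.05,3],[3.3,1.5,0.4,0,0,0.05,3]]}}

```text
t: 14.35
position: [0.5672, 0.062, 0.107]
orientation: [3.141, 0.0, 1.596]
contact_force: [0.0, -0.2, -0.6]
width: 0.424
gripper_force: 59.8
```

Request:
{"method": "move_arm", "body": {"plan": [[3.4,1.3,0.4,0,0,0.05,3],[3.4,1.1,0.4,0,0,0.05,3],[0,0,0,0,0,0,3],[0,0,0,0,0,0,3],[0,0,0,0,0,0,3],[0,0,0,0,0,0,3]]}}

```text
t: 14.95
position: [0.5905, 0.1275, 0.0987]
orientation: [3.142, 0.0, 1.496]
contact_force: [0.3, 0.6, -0.3]
width: 0.425
gripper_force: 59.9
```

```bash
python3 - <<'E'
from h import *
plan([(589.6,129.6,26,86.2)],3,step=2)
E
```

```text
t 14.9 pose [590.5 127.5  98.7] rpy [1.7999e+02 1.0000e-02 8.5740e+01] q [ 0.11  0.5  -0.08  0.99 -0.    1.75]
[[0.05,-0.03,1.82,0,0,-0.002,3],[0.05,-0.02,1.82,0,0,-0.002,3],[0.05,-0.03,1.81,0,0,-0.002,3],[0.06,-0.02,1.82,0,0,-0.002,3]]
```

Request:
{"method": "move_arm", "body": {"plan": [[0.1,0,2,0,0,-0.01,3],[0.1,-0.1,2,0,0,0,3],[0,0,1.7,0,0,0,3],[0,0,0.9,0,0,0,3],[0,0,0.5,0,0,0,3],[0,0,0,0,0,0,3],[0,0,0,0,0,0,3],[0,0,0,0,0,0,3]]}}

```text
t: 15.75
position: [0.5907, 0.1307, 0.0283]
orientation: [3.14, -0.0, 1.508]
contact_force: [-0.1, 0.4, -0.8]
width: 0.427
gripper_force: 59.9
```

```bash
python3 - <<'E'
from h import *
plan([(589.6,129.6,26.5,86.2)],3,step=2)
E
```

```text
t 15.8 pose [590.7 130.7  28.3] rpy [ 1.799e+02 -2.000e-02  8.638e+01] q [ 0.11  0.57 -0.17  0.84  0.    1.75]
[[-0.12,-0.1,0.18,0.002,0,0.003,3]]
```

Request:
{"method": "move_arm", "body": {"plan": [[-0.1,-0.1,0.2,0,0,0,3],[0,0,0,0,0,0,3],[0,0,0,0,0,0,4.4],[0,0,0,0,0,0,5],[0,0,0,0,0,0,5],[0,0,0,0,0,0,5],[0,0,-1,0,0,0,5],[0,0,-2,0,0,0,5]]}}

```text
t: 16.55
position: [0.5871, 0.1296, 0.0545]
orientation: [-3.138, 0.001, 1.508]
contact_force: [0.3, 1.1, -0.1]
width: 0.584
gripper_force: 0.0
```

Request:
{"method": "move_arm", "body": {"plan": [[0,0,-3,0,0,0,5],[0,0,-3,0,0,0,5],[-3,-1,-1,0,0,0.05,5],[-4,-1,0,0,0,0.1,5],[-4,-1,0,0,0,0.1,5],[-4,-1,0,0,0,0.1,5],[-2,0,0,0,0,0.05,5],[0,0,0,0,0,0,5]]}}

```text
t: 17.35
position: [0.5133, -0.0305, 0.1261]
orientation: [3.141, 0.0, 1.104]
contact_force: [0.4, 0.7, -0.7]
width: 0.59
gripper_force: 0.0
```

```bash
python3 - <<'E'
from h import *
plan([(592.5,-360,70,20.3)],4.5)
p=shot("top","top5")
cv2.imwrite("pics/g5.png",cv2.resize(cv2.imread("pics/top5.png")[110:220,110:250],None,fx=4.5,fy=4.5,interpolation=cv2.INTER_CUBIC))
E
```

```text
t 17.4 pose [513.3 -30.5 126.1] rpy [1.7998e+02 2.0000e-02 6.3240e+01] q [-0.18  0.31 -0.29  0.97 -0.    1.86]
[[-3.23,2.74,0.7,0,0,0.094,4.5],[-2.96,3.03,0.7,0,0,0.094,4.5],[-2.66,3.29,0.71,0,0,0.094,4.5],[-2.34,3.53,0.7,0,0,0.094,4.5],[-2,3.73,0.71,0,0,0.093,4.5],[-1.65,3.9,0.7,0,0,0.094,4.5],[-1.27,4.04,0.71,0,0,0.093,4.5],[-0.9,4.15,0.7,0.001,0,0.094,4.5]]
```

View pics/g5.png

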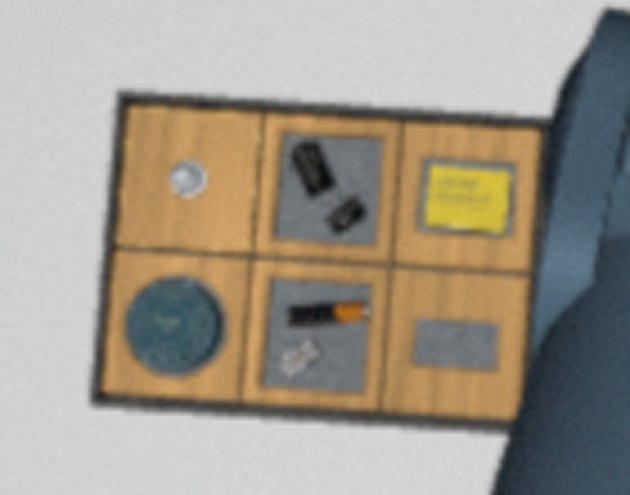

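Request:
{"method": "move_arm", "body": {"plan": [[-3.2,2.7,0.7,0,0,0.09,4.5],[-3,3,0.7,0,0,0.1,4.5],[-2.7,3.3,0.7,0,0,0.09,4.5],[-2.3,3.5,0.7,0,0,0.1,4.5],[-2,3.7,0.7,0,0,0.09,4.5],[-1.6,3.9,0.7,0,0,0.1,4.5],[-1.3,4,0.7,0,0,0.09,4.5],[-0.9,4.2,0.7,0,0,0.09,4.5]]}}

```text
t: 18.2
position: [0.5952, -0.3575, 0.0692]
orientation: [3.141, -0.001, 0.357]
contact_force: [0.1, -0.7, -0.1]
width: 0.528
gripper_force: 0.0
```

Request:
{"method": "move_arm", "body": {"plan": [[0,0,0,0,0,0,4.5],[0,0,0,0,0,0,4.5],[0,0,0,0,0,0,4.5],[0,0,0,0,0,0,4.5]]}}

```text
t: 18.6
position: [0.594, -0.3553, 0.0699]
orientation: [-3.141, -0.0, 0.36]
contact_force: [0.8, 0.5, 0.1]
width: 0.53
gripper_force: 0.0
```

```bash
python3 - <<'E'
from h import *
plan([(592.5,-360,5,20.3)],4.5,step=2.5)
E
```

```text
t 18.6 pose [ 594.  -355.3   69.9] rpy [-1.7999e+02 -2.0000e-02  2.0650e+01] q [-0.63  0.69  0.19  1.06  0.    2.15]
[[-0.1,0.13,2.16,0,0,0.002,4.5],[-0.1,0.13,2.16,0,0,0.002,4.5],[-0.1,0.13,2.17,0,0,0.002,4.5]]
```

Request:
{"method": "move_arm", "body": {"plan": [[-0.1,0.2,2.2,0,0,0,4.5],[-0.1,0.1,2.2,0,0,0,4.5],[-0.1,0.1,1.3,0,0,0,4.5],[0,0,0.7,0,0,0,4.5],[0,0,0,0,0,0,4.5],[0,0,0,0,0,0,4.5],[0,0,0,0,0,0,4.5]]}}

```text
t: 19.3
position: [0.5929, -0.3624, 0.0066]
orientation: [3.14, -0.001, 0.358]
contact_force: [-0.3, 0.1, 0.6]
width: 0.527
gripper_force: 0.0
```

```bash
python3 - <<'E'
from h import *
plan([(592.5,-360,4.5,20.3)],4.5,step=2.5)
E
```

```text
t 19.3 pose [ 592.9 -362.4    6.6] rpy [ 1.799e+02 -7.000e-02  2.051e+01] q [-0.64  0.75  0.11  0.93  0.    2.14]
[[0.05,-0.24,0.21,0.002,-0.001,0.004,4.5]]
```

Request:
{"method": "move_arm", "body": {"plan": [[0,-0.2,0.2,0,0,0,4],[0,0,0,0,0,0,3],[0,0,0,0,0,0,2],[0,0,0,0,0,0,1.5],[0,0,0,0,0,0,1.4],[0,0,0,0,0,0,1.4],[0,0,0,0,0,0,1.4],[0,0,0,0,0,0,1.4]]}}

```text
t: 20.1
position: [0.5916, -0.3602, 0.0037]
orientation: [3.141, -0.0, 0.358]
contact_force: [0.3, 0.7, 4.0]
width: 0.198
gripper_force: 59.9
```

Request:
{"method": "move_arm", "body": {"plan": [[0,0,0,0,0,0,1.2],[0,0,-0.3,0,0,0,1.2],[0,0,-1,0,0,0,1.2],[0,0,-2,0,0,0,1.2],[0,0,-3,0,0,0,1.2],[0,0,-3,0,0,0,1.2]]}}

```text
t: 20.7
position: [0.5907, -0.3596, 0.0969]
orientation: [-3.14, 0.001, 0.358]
contact_force: [0.8, -0.8, -0.4]
width: 0.204
gripper_force: 59.3
```

```bash
python3 - <<'E'
from h import *
plan([(530,-60,120,60),(495.1,136,100,86.2)],1.2)
E
```

```text
t 20.7 pose [ 590.7 -359.6   96.9] rpy [-1.7992e+02  5.0000e-02  2.0500e+01] q [-0.64  0.68  0.23  1.12  0.    2.15]
[[0.69,-4.31,-0.32,0,0,-0.098,1.2],[1.1,-4.23,-0.32,0,0,-0.099,1.2],[1.52,-4.1,-0.33,0,0,-0.098,1.2],[1.91,-3.93,-0.32,0,0,-0.099,1.2],[2.29,-3.72,-0.33,-0.001,0,-0.098,1.2],[2.64,-3.47,-0.33,0,0,-0.099,1.2],[2.97,-3.2,-0.33,-0.001,0,-0.098,1.2],[3.04,-2.57,0.4,0,0,-0.092,1.2]]
[[3.27,-2.27,0.4,0,0,-0.091,1.2],[3.46,-1.97,0.4,0,0,-0.092,1.2],[3.63,-1.64,0.4,0,0,-0.091,1.2],[3.76,-1.31,0.4,0,0,-0.092,1.2]]
```

Request:
{"method": "move_arm", "body": {"plan": [[0.7,-4.3,-0.3,0,0,-0.1,1.2],[1.1,-4.2,-0.3,0,0,-0.1,1.2],[1.5,-4.1,-0.3,0,0,-0.1,1.2],[1.9,-3.9,-0.3,0,0,-0.1,1.2],[2.3,-3.7,-0.3,0,0,-0.1,1.2],[2.6,-3.5,-0.3,0,0,-0.1,1.2],[3,-3.2,-0.3,0,0,-0.1,1.2],[3,-2.6,0.4,0,0,-0.09,1.2]]}}

```text
t: 21.5
position: [0.5214, -0.0207, 0.1146]
orientation: [3.14, -0.001, 1.152]
contact_force: [0.4, -0.0, -0.9]
width: 0.199
gripper_force: 59.3
```

Request:
{"method": "move_arm", "body": {"plan": [[3.3,-2.3,0.4,0,0,-0.09,1.2],[3.5,-2,0.4,0,0,-0.09,1.2],[3.6,-1.6,0.4,0,0,-0.09,1.2],[3.8,-1.3,0.4,0,0,-0.09,1.2],[0,0,0,0,0,0,1.2],[0,0,0,0,0,0,1.2],[0,0,0,0,0,0,1.2],[0,0,0,0,0,0,1.2]]}}

```text
t: 22.3
position: [0.493, 0.1338, 0.0976]
orientation: [3.141, 0.0, 1.505]
contact_force: [-0.0, 0.7, -0.1]
width: 0.195
gripper_force: 59.3
```

```bash
python3 - <<'E'
from h import *
plan([(495.1,136.1,26.5,86.2)],1.2,step=2)
E
```

```text
t 22.3 pose [493.  133.8  97.6] rpy [1.7997e+02 1.0000e-02 8.6260e+01] q [ 0.14  0.33 -0.35  0.89 -0.    1.78]
[[0.06,0.05,1.78,0,0,0,1.2],[0.06,0.05,1.78,0,0,0,1.2],[0.06,0.04,1.77,0,0,0,1.2],[0.06,0.05,1.78,0.001,0,0.001,1.2]]
```

Request:
{"method": "move_arm", "body": {"plan": [[0.1,0.1,2,0,0,0,1.2],[0.1,0.1,2,0,0,0,1.2],[0,0,1.6,0,0,0,1.2],[0,0,0.8,0,0,0,1.2],[0,0,0.4,0,0,0,1.2],[0,0,0,0,0,0,1.2],[0,0,0,0,0,0,1.2],[0,0,0,0,0,0,1.2]]}}

```text
t: 23.1
position: [0.4955, 0.1369, 0.0301]
orientation: [3.14, -0.0, 1.508]
contact_force: [0.9, -1.4, 0.1]
width: 0.194
gripper_force: 59.3
```

```bash
python3 - <<'E'
from h import *
plan([(495.1,136.1,27,86.2)],1.2,step=2)
E
```

```text
t 23.1 pose [495.5 136.9  30.1] rpy [ 1.7991e+02 -2.0000e-02  8.6380e+01] q [ 0.15  0.41 -0.43  0.73  0.    1.78]
[[-0.09,-0.03,0.31,0.002,0,0.003,1.2]]
```

Request:
{"method": "move_arm", "body": {"plan": [[-0.1,0,0.3,0,0,0,1.2],[0,0,0,0,0,0,1.2],[0,0,0,0,0,0,2.4],[0,0,0,0,0,0,3],[0,0,0,0,0,0,3],[0,0,0,0,0,0,3],[0,0,-1,0,0,0,3],[0,0,-2,0,0,0,3]]}}

```text
t: 23.9
position: [0.493, 0.1357, 0.0558]
orientation: [-3.138, 0.001, 1.508]
contact_force: [0.4, -0.6, 0.9]
width: 0.351
gripper_force: 0.0
```

Request:
{"method": "move_arm", "body": {"plan": [[0,0,-3,0,0,0,4],[-1,0,-3,0,0,0,6],[-3,0,-1,0,0,0,8],[-4,0,0,0,0,0,8],[-4,0,0,0,0,0,8],[-4,0,0,0,0,0,8],[-4,0,0,0,0,0,8],[0,0,0,0,0,0,8]]}}

```text
t: 24.7
position: [0.4823, -0.0679, 0.1273]
orientation: [3.14, 0.002, 1.502]
contact_force: [-0.1, 0.6, 0.2]
width: 0.935
gripper_force: 0.0
```

```bash
python3 - <<'E'
from h import *
plan([(462.5,-71.8,70,86.2)],8)
for n in("top","side"): shot(n,n+"6")
a=cv2.imread("pics/top6.png");b=cv2.imread("pics/side6.png")
cv2.imwrite("pics/g6.png",cv2.resize(np.hstack([a[125:215,130:240],b[140:230,290:400]]),None,fx=3.6,fy=3.6,interpolation=cv2.INTER_CUBIC))
E
```

```text
t 24.7 pose [482.3 -67.9 127.3] rpy [1.799e+02 1.100e-01 8.604e+01] q [-0.27  0.26 -0.36  0.95 -0.    1.37]
[[-0.26,-0.98,2.86,0.001,0.001,-0.001,8],[-0.26,-0.98,2.87,0.001,0.001,-0.002,8]]
```

View pics/g6.png

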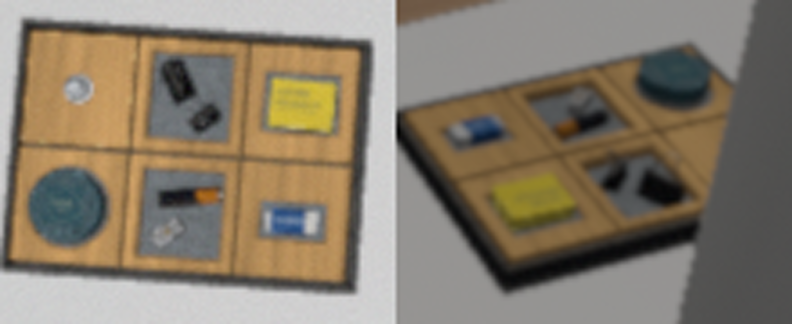

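```bash
python3 - <<'E'
from h import *
P=[]
for i in range(5): P.append(robot.snapshot("top")[0].astype(float))
p=np.mean(P,0).astype(np.uint8);np.save("pics/avg.npy",p)
k=4;P4=cv2.resize(p,None,fx=k,fy=k,interpolation=cv2.INTER_CUBIC);h,H,S,V=masks(P4)
def cen(m,uv,R,z,name):
    c=blob(m,np.array(uv)*k,R*k,5).reshape(-1,2)
    X=ray("top",(c+.5)/k-.5,z)[:,:2]*1000
    M=cv2.moments(c[:,None,:]);u=(np.array([M["m10"],M["m01"]])/M["m00"]+.5)/k-.5
    print(name,"cent",np.round(ray("top",u,z)[0]*1000,1),"rect",np.round(np.hstack(cv2.minAreaRect(X.astype(np.float32))),1))
cen((H>80)&(H<110)&(S>60),(149,182),15,.032,"tin")
cen((H>20)&(H<35)&(S>120),(213,154),13,.028,"pad")
cen((S<70)&(V>85),(151.5,149.5),6,.034,"spindle")
m=(S>80)&(H<25)&(V>60)
cen(m,(182,168),60,.026,"tray")
for n,uv in{"tapeblk":(151,150),"tinblk":(149,182),"padblk":(213,154),"erblk":(211,187)}.items(): pass
# tape roll outline + bore, and spindle colours
bg=np.median(p[120:130,240:260].reshape(-1,3),0)
cen(np.abs(P4.astype(int)-bg).sum(2)>60,(284,198),14,.0095,"tape")
u,v=151,150;print(p[v-5:v+6,u-5:u+6].sum(2)//3);print(masks(p)[2][v-5:v+6,u-5:u+6])
E
```

```text
tin cent [506.  314.7  32. ] rect [505.9 314.5  57.5  54.6  54.9]
pad cent [587.5 128.4  28. ] rect [587.1 128.5  52.3  39.8  84.5]
spindle cent [599.9 307.1  34. ] rect [600.  306.9  23.6  23.8  27.3]
tray cent [547.7 222.   26. ] rect [548.5 222.6 272.7 191.   86.3]
tape cent [462.2 -73.4   9.5] rect [462.3 -73.5  80.5  80.5  90. ]
[[131 136 140 141 143 145 145 143 141 142 145]
 [133 136 131 131 136 140 148 152 149 143 146]
 [134 133 128 134 153 143 128 139 155 150 147]
 [133 135 148 176 187 175 140 132 145 174 152]
 [134 144 164 188 185 177 155 140 145 178 149]
 [135 148 162 166 172 169 162 148 150 176 143]
 [136 148 163 167 160 162 154 155 170 166 150]
 [136 143 158 164 147 155 157 168 170 147 147]
 [137 141 141 138 153 171 175 156 140 147 148]
 [138 142 143 142 140 143 146 144 143 148 148]
 [137 142 145 140 138 139 140 143 144 148 147]]
[[132 130 126 116  97  86  75  92 111 128 129]
 [128 125 113  65  13   5   8  30  62 112 128]
 [126 116  71   4  10  12   8   4  10  67 124]
 [127  97  18   6  11  10  11  11   3  32 115]
 [125  81   2   7   8  10  10  11   5  24 109]
 [126  84  15   9  10  12  11   8   3  26 108]
 [127 103  48   2   9   9   8   5  12  61 120]
 [130 121  78  19   8   5   5  15  35 105 128]
 [128 126 120  89  56  38  39  73 108 127 130]
 [128 128 130 124 119 113 112 121 128 129 129]
 [130 129 129 128 130 128 128 127 129 130 130]]
```

Request:
{"method": "move_arm", "body": {"plan": [[-0.2,-1,2.9,0,0,0,8],[-0.2,-1,2.8,0,0,0,8],[0,0,0,0,0,0,8],[0,0,0,0,0,0,8],[0,0,0,0,0,0,8],[0,0,0,0,0,0,8]]}}

```text
t: 25.65
position: [0.4638, -0.0667, 0.0709]
orientation: [3.138, 0.001, 1.508]
contact_force: [0.5, -0.2, -0.3]
width: 0.94
gripper_force: 0.0
```

```bash
python3 - <<'E'
from h import *
plan([(462.5,-71.8,1,86.2)],8,step=2.5)
E
```

```text
t 25.6 pose [463.8 -66.7  70.9] rpy [1.798e+02 3.000e-02 8.642e+01] q [-0.28  0.28 -0.5   0.79  0.    1.35]
[[-0.17,-0.04,2.33,0.001,0,0.001,8],[-0.17,-0.04,2.33,0.001,0,0.001,8],[-0.17,-0.04,2.33,0.001,0.001,0.002,8]]
```

Request:
{"method": "move_arm", "body": {"plan": [[-0.2,0,2.3,0,0,0,8],[-0.2,-0.1,2.3,0,0,0,8],[-0.1,-0.1,1.5,0,0,0,8],[0,0,0.7,0,0,0,8],[0,0,0,0,0,0,8],[0,0,0,0,0,0,8],[0,0,0,0,0,0,8]]}}

```text
t: 26.35
position: [0.4607, -0.0716, 0.0023]
orientation: [3.139, 0.0, 1.508]
contact_force: [0.2, -0.3, 0.1]
width: 0.938
gripper_force: 0.0
```

```bash
python3 - <<'E'
from h import *
plan([(462.3,-71.4,1,86.2)],8,step=2.5)
E
```

```text
t 26.4 pose [460.7 -71.6   2.3] rpy [1.7987e+02 2.0000e-02 8.6400e+01] q [-0.29  0.37 -0.59  0.61  0.    1.34]
[[0.03,0.16,0.13,0.002,0,0.003,8]]
```

Request:
{"method": "move_arm", "body": {"plan": [[0,0.1,0.1,0,0,0,7],[0,0,0,0,0,0,6],[0,0,0,0,0,0,5.4],[0,0,0,0,0,0,5.4],[0,0,0,0,0,0,5.4],[0,0,0,0,0,0,5.4],[0,0,0,0,0,0,5.4],[0,0,0,0,0,0,5.4]]}}

```text
t: 27.15
position: [0.4614, -0.0715, 0.0016]
orientation: [3.14, 0.0, 1.508]
contact_force: [-2.1, 1.0, 9.7]
width: 0.67
gripper_force: 62.3
```

```bash
python3 - <<'E'
from h import *
plan([(462.3,-71.4,1,86.2)],5,step=2.5)
E
```

```text
t 27.1 pose [461.4 -71.5   1.6] rpy [1.7988e+02 1.0000e-02 8.6370e+01] q [-0.29  0.37 -0.59  0.61  0.    1.34]
[[0.02,0.09,0.06,0.002,0,0.003,5]]
```

Request:
{"method": "move_arm", "body": {"plan": [[0,0,0,0,0,0,5],[0,0,-0.3,0,0,0,5],[0,0,-1,0,0,0,5],[0,0,-2,0,0,0,5],[0,0,-3,0,0,0,5],[0,0,-4,0,0,0,5],[0,0,-2,0,0,0,5]]}}

```text
t: 27.85
position: [0.4617, -0.0717, 0.1268]
orientation: [3.138, 0.001, 1.508]
contact_force: [0.7, -0.7, -1.5]
width: 0.673
gripper_force: 64.0
```

```bash
python3 - <<'E'
from h import *
plan([(520,80,140,86.2),(602.2,309.8,110,86.2)],5)
E
```

```text
t 27.9 pose [461.7 -71.7 126.8] rpy [1.7979e+02 4.0000e-02 8.6390e+01] q [-0.29  0.22 -0.42  0.93  0.    1.34]
[[3.88,1.22,-0.33,0.001,0,0.001,5],[3.88,1.21,-0.33,0.001,0,0.001,5],[3.88,1.21,-0.33,0.001,0,0.001,5],[3.87,1.2,-0.34,0.001,0.001,0,5],[3.91,1.12,0.5,0,0,0,5],[3.91,1.11,0.5,0,0,0,5],[3.91,1.12,0.5,0,0,0,5],[3.92,1.11,0.5,0,0,0,5]]
[[3.91,1.12,0.5,0,0,0,5],[3.92,1.11,0.51,0,0,0,5]]
```

Request:
{"method": "move_arm", "body": {"plan": [[3.9,1.2,-0.3,0,0,0,5],[3.9,1.2,-0.3,0,0,0,5],[3.9,1.2,-0.3,0,0,0,5],[3.9,1.2,-0.3,0,0,0,5],[3.9,1.1,0.5,0,0,0,5],[3.9,1.1,0.5,0,0,0,5],[3.9,1.1,0.5,0,0,0,5],[3.9,1.1,0.5,0,0,0,5]]}}

```text
t: 28.65
position: [0.572, 0.2358, 0.1155]
orientation: [-3.141, 0.0, 1.508]
contact_force: [0.4, -1.0, 0.3]
width: 0.671
gripper_force: 64.0
```

Request:
{"method": "move_arm", "body": {"plan": [[3.9,1.1,0.5,0,0,0,5],[3.9,1.1,0.5,0,0,0,5],[0,0,2,0,0,0,5],[0,0,2,0,0,0,5],[0,0,0,0,0,0,5],[0,0,0,0,0,0,5],[0,0,0,0,0,0,5],[0,0,0,0,0,0,5]]}}

```text
t: 29.45
position: [0.5997, 0.3108, 0.067]
orientation: [3.139, -0.001, 1.507]
contact_force: [-0.5, 0.4, 0.2]
width: 0.669
gripper_force: 64.1
```

```bash
python3 - <<'E'
from h import *
plan([(602.2,309.8,50,86.2)],5)
shot("top","top7")
cv2.imwrite("pics/g7.png",cv2.resize(cv2.imread("pics/top7.png")[115:205,100:220],None,fx=6,fy=6,interpolation=cv2.INTER_CUBIC))
E
```

```text
t 29.4 pose [599.7 310.8  67. ] rpy [ 1.7987e+02 -7.0000e-02  8.6370e+01] q [0.38 0.66 0.12 1.02 0.   2.02]
[[-0.08,0.25,1.7,0.002,-0.001,0.003,5]]
```

View pics/g7.png

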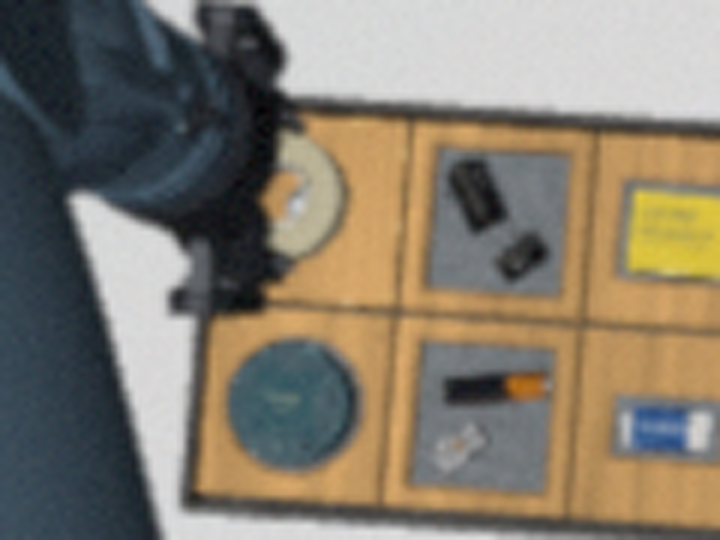

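Request:
{"method": "move_arm", "body": {"plan": [[-0.1,0.2,1.5,0,0,0,5],[0,0,0.5,0,0,0,5],[0,0,0,0,0,0,5],[0,0,0,0,0,0,5],[0,0,0,0,0,0,5],[0,0,0,0,0,0,5]]}}

```text
t: 30.1
position: [0.601, 0.3097, 0.0457]
orientation: [3.141, -0.0, 1.508]
contact_force: [-0.4, -0.2, -1.1]
width: 0.679
gripper_force: 64.1
```

```bash
python3 - <<'E'
from h import *
plan([(602.2,309.8,28,86.2)],5)
# bore centre from side/top cameras
p=np.mean([robot.snapshot("top")[0].astype(float) for i in range(3)],0).astype(np.uint8)
np.save("pics/avg2.npy",p)
print(proj("top",[.602,.310,.048]))
print(robot.read_state()["contact_force"],robot.read_state()["position"])
# right edge of the roll: pale pixels, fitted circle on z of roll's top
h,H,S,V=masks(p);m=(S>20)&(S<80)&(V>130)&(H>15)&(H<40)
c=blob(m,proj("top",[.602,.310,.06])[0],14,3).reshape(-1,2)
z=float(robot.read_state()["position"][2])-.0015+.019
hull=cv2.convexHull(c).reshape(-1,2);X=ray("top",c,z)[:,:2]*1000
print(z);sel=X[X[:,1]<300]
from scipy.optimize import least_squares
r=least_squares(lambda q:np.hypot(*(sel-q).T)-30,[602,310],loss="soft_l1");print(r.x,len(sel),np.round(r.fun,1))
E
```

```text
t 30.1 pose [601.  309.7  45.7] rpy [ 1.7996e+02 -2.0000e-02  8.6400e+01] q [0.38 0.68 0.09 0.98 0.   2.02]
[[0.01,0.12,1.77,0.001,0,0.003,5]]
[[149.00008054 147.68973414]]
[ 0.80052513  1.55768665 -1.61915561] [0.60089858 0.30970624 0.04563528]
0.0631352820200972
[598.207538   310.42776762] 34 [-14.2 -11.8 -10.3 -10.9 -11.1 -10.8 -12.9 -11.7 -12.5 -12.4  -2.5   1.3
   0.2   1.9   1.6   1.7   0.    1.   -0.2   1.5   0.8   0.4   0.2   0.3
   0.7   1.3   2.2   0.7   2.1   1.5   1.3  -0.5   0.2  -1.2]
```

Request:
{"method": "move_arm", "body": {"plan": [[0,0.1,0.4,0,0,0,5],[0,0,0.4,0,0,0,5],[0,0,0.3,0,0,0,5],[0,0,0.2,0,0,0,5],[0,0,0,0,0,0,5],[0,0,0,0,0,0,5]]}}

```text
t: 30.85
position: [0.6017, 0.3095, 0.0322]
orientation: [-3.142, 0.0, 1.508]
contact_force: [-0.5, 0.7, -0.4]
width: 0.67
gripper_force: 64.1
```

```bash
python3 - <<'E'
from h import *
plan([(602.2,309.8,28,86.2)],5);s=robot.read_state();print(s["contact_force"],s["wrist_torque"])
E
```

```text
t 30.9 pose [601.7 309.5  32.2] rpy [-180.      0.     86.39] q [0.38 0.69 0.08 0.96 0.   2.02]
[[0.04,0.05,0.42,0,0,0.003,5]]
[-0.46784758  0.74624417 -0.3576498 ] [ 0.06318797  0.04757028 -0.03575299]
```

Request:
{"method": "move_arm", "body": {"plan": [[0,0,0.2,0,0,0,5],[0,0,0.1,0,0,0,5],[0,0,0.1,0,0,0,5],[0,0,0.1,0,0,0,5],[0,0,0,0,0,0,5],[0,0,0,0,0,0,5]]}}

```text
t: 31.45
position: [0.6018, 0.3096, 0.0277]
orientation: [3.141, -0.0, 1.508]
contact_force: [-1.5, -0.1, 2.4]
width: 0.671
gripper_force: 64.4
```

Request:
{"method": "move_arm", "body": {"plan": [[0,0,0.1,0,0,0,5],[0,0,0,0,0,0,5],[0,0,0,0,0,0,5]]}}

```text
t: 31.75
position: [0.6018, 0.3096, 0.0277]
orientation: [3.141, -0.0, 1.508]
contact_force: [-3.5, -1.1, 7.7]
width: 0.668
gripper_force: 64.9
```

Request:
{"method": "move_arm", "body": {"plan": [[0,0,-0.1,0,0,0,6],[0,0,0,0,0,0,6.8],[0,0,0,0,0,0,7.2],[0,0,0,0,0,0,7.2],[0,0,0,0,0,0,7.2],[0,0,-1,0,0,0,7.2],[0,0,-2,0,0,0,7.2],[0,0,-3,0,0,0,7.2]]}}

```text
t: 32.55
position: [0.6003, 0.3089, 0.0866]
orientation: [-3.138, 0.002, 1.508]
contact_force: [0.6, -0.2, -0.2]
width: 0.842
gripper_force: 0.0
```

Request:
{"method": "move_arm", "body": {"plan": [[0,0,-4,0,0,0,7],[-2,0,-4,0,0,0,7],[-4,-2,-1,0,0,0,7],[-4,-2,0,0,0,0,7],[-4,-2,0,0,0,0,7],[-4,-2,0,0,0,0,7],[-4,-2,0,0,0,0,7],[-4,-2,0,0,0,0,7]]}}

```text
t: 33.35
position: [0.4648, 0.0563, 0.1782]
orientation: [3.14, 0.0, 1.508]
contact_force: [0.2, -0.5, -0.2]
width: 0.822
gripper_force: 0.0
```

Request:
{"method": "move_arm", "body": {"plan": [[-4,-1,0,0,0,0,7],[-4,0,0,0,0,0,7],[0,0,0,0,0,0,7],[0,0,0,0,0,0,7],[0,0,0,0,0,0,7]]}}

```text
t: 33.85
position: [0.4508, -0.021, 0.1777]
orientation: [3.141, -0.0, 1.509]
contact_force: [-0.0, 0.3, 0.8]
width: 0.819
gripper_force: 0.0
```

```bash
python3 - <<'E'
from h import *
p,d=robot.snapshot("top");shot("side","side8");cv2.imwrite("pics/top8.png",cv2.cvtColor(p,cv2.COLOR_RGB2BGR))
a=cv2.imread("pics/top8.png");b=cv2.imread("pics/side8.png")
cv2.imwrite("pics/g8.png",cv2.resize(np.hstack([a[115:215,125:245],b[130:230,290:410]]),None,fx=3.3,fy=3.3,interpolation=cv2.INTER_CUBIC))
# heights of the roll's top from depth
c=robot.calibration("top");f=foc(c);v,u=np.mgrid[0:384,0:512]
W=np.stack([(u-c["cx"])/f*d,(v-c["cy"])/f*d,d],-1)@c["T"][:3,:3].T+c["T"][:3,3]
q=proj("top",[.602,.310,.045])[0]
for a in range(0,360,45):
    P=np.array([.602+.021*np.cos(np.radians(a)),.310+.021*np.sin(np.radians(a)),.045]);i=np.round(proj("top",P)[0]).astype(int)
    print(a,np.round(np.median(W[i[1]-1:i[1]+2,i[0]-1:i[0]+2,2])*1000,1))
i=np.round(proj("top",[.55,.222,.026])[0]).astype(int)
for P in([.58,.335,.026],[.57,.28,.026],[.506,.315,.044]):
    i=np.round(proj("top",P)[0]).astype(int);print(P,np.round(np.median(W[i[1]-1:i[1]+2,i[0]-1:i[0]+2,2])*1000,1))
E
```

```text
0 44.2
45 45.7
90 42.6
135 44.6
180 44.9
225 44.7
270 44.1
315 44.7
[0.58, 0.335, 0.026] 26.1
[0.57, 0.28, 0.026] 26.6
[0.506, 0.315, 0.044] 42.5
```

View pics/g8.png

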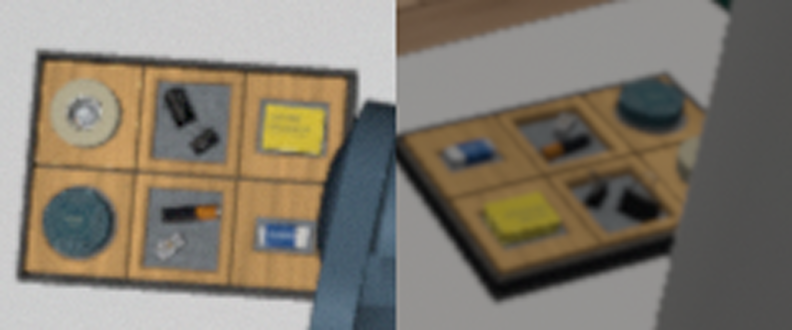

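The roll sits flat over the spindle: its top is at about 45 mm all round, where 26 + 19 is expected. The tin, pad and eraser are in their inserts, so I'm handing in.

```bash
python3 -c "
from rig import robot
print(robot.hand_in())"
```

```text
the job is handed in; nothing more can be done
None
```

I put the pin tin, sticky notes, eraser and small tape roll in their inserts in the order asked, and handed the job in at about 34 s. Camera views before the hand-in showed all four in place with the tape flat over its spindle. I left the coffee tin and masking tape alone. The judge's verdict was not shown.

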